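Set up the drip-test station on a school lab bench

ROBOT

A 6-joint arm with a two-finger parallel gripper is mounted at the origin on the work surface. World frame = base frame: x ahead of the robot, y to its left, z up, the work surface at z = 0. Lengths are in mm, angles in rad, forces in N, time in s.
With the tool pointing down it reaches from about 350 to 875 mm from the base axis. Payload 15.5 kg.
Tool frame: the origin (TCP) lies at the very end of the fingers, on their centre line; the grasp point (between the pads) lies 19 mm behind it (env.tcp_to_grasp is the x of the grasp point in the tool frame, in mm); x points along the fingers, z is the direction in which the jaws open and shut, and the axes are right-handed (so a half turn about x gives the same grasp; the last joint's range is limited). The gripper opens to 85 mm and grips with 20 to 120 N. Pads are 22 mm wide; open, the fingers measure 114 mm over their backs; the gripper's body (76 mm by 85 mm) begins 54 mm behind the grasp point. The pads swing forward as they close: fully open they stand 13 mm farther back than shut.
Start: joints at [1.018, 0.494, 1.345, -0, 1.302, -0.096], TCP at [275.67, 560.921, 231.277] pointing down, gripper open.
Joint ranges: [-2.91, 2.91], [-0.82, 2.16], [0.22, 2.67], [-1.22, 4.37], [0.12, 2.79], [-3.08, 3.08]. Speed limits (rad/s): [1.89, 1.89, 2.57, 3.01, 3.01, 3.01].

INTERFACE

Orientations are given as a unit quaternion [x, y, z, w].
In Python, from rig import env gives the robot as it stands. Calls block until the motion is done:
- env.move_ptp(position, orientation): joint-space move of the TCP to a pose.
- env.line_to(position, rot=None, max_speed=150): straight line of the TCP; rot=None keeps the orientation; max_speed is the mean speed in mm/s.
- env.set_joints(angles): joint-space move.
- env.command_gripper(opening, f_grip=None): opening from 0.0 (shut) to 1.0 (fully open); f_grip is the grip in N (None keeps the last); returns when the fingers have stopped.
- env.hold(seconds).
- env.solve_ik(position, orientation): joint angles nearest the present ones, or None.
- env.observe(): the state.
- env.capture(name): name is "scene" or "top" or "wrist"; returns a dict with "image" (384x512x3 uint8, red, green, blue), "depth" (384x512 float32, mm along the optical axis (not along the pixel's ray), 0 where there is no reading), "fx", "fy", "cx", "cy" (pixels), "R" (3x3) and "t" (3): a world point X has camera coordinates R X + t. Camera axes: x right, y down, z forward; pixel columns grow to the right and rows downward; lengths in mm; the calibration is good to about 2 mm. The wrist camera is an equidistant fisheye: a pixel r from the principal point sees the ray r / f radians off the axis. A picture is of the moment at which its call begins.
A pose or a line that the arm cannot do raises env.IKError and nothing moves.
- env.hand_in(): hands the job in, once; it reports no verdict.
The state is a dict: "time_s": time; "joint_positions": joint angles; "qvel": joint speeds; "tau": joint torques, N m; "position": TCP position; "tool_rot": TCP orientation; "wrist_force": force on the tool from outside, world axes, zero at the start; "ft_torque": the same for the moment, N m; "finger_gap": opening from 0.0 (shut) to 1.0 (fully open).
Only numpy, scipy, OpenCV 4.12 (cv2) and the standard library are available. Lean on these libraries where they do the work, as an engineer would, in place of code of your own. Each camera call takes 0.05 s, during which the arm holds its last target.

TASK

Set up the drip-test station. First stand the wooden block on the bench where the dropper is going to hang, that is straight in front of the black tape mark on the bar and 80 mm out from the bar on the robot's side, then put the steel cup centred on top of it; after that stand the stoppered flask 10 cm to the left of the cup (left as the robot sees it, along the bar) and the amber bottle 10 cm in front of the cup (on the robot's side, square to the bar), centre to centre. Last of all slide the dropper clamp along the bar until it is centred on the tape mark and let go; never let the flask, the bottle or the cup tip over, and leave everything upright and still.

Things in the scene. Friction and masses are not known exactly. Their poses are not given: they have to be found in the camera images.
- block_center (a point): Round light-wood block, a plain disc 62 mm across and 30 mm high. Point: its centre, 15 mm above its underside. Loose, about 70 g.
- cup_center (a point): Open steel cup, round, 60 mm across at the rim, somewhat narrower at its foot, 60 mm high, walls 3 mm. Point: its centre, 30 mm above its underside. Loose, about 120 g.
- flask_center (a point): Conical clear-glass flask closed with a black rubber stopper: foot 68 mm across, cone narrowing from 6 mm up to a straight neck 26 mm across between 58 and 82 mm up (lip 30 mm across to 85 mm), stopper 27 mm across at its top; 100 mm high over all. Point: on its axis 50 mm above its underside. Grasp the neck, about 70 mm up. Loose, about 110 g.
- bottle_center (a point): Round amber glass bottle with a black screw cap: body 50 mm across up to 58 mm, then a shoulder and a cap 28 mm across from 75 to 90 mm; 90 mm high over all. Point: on its axis 45 mm above its underside, on the straight body. Loose, about 160 g.
- mark: Band of black tape, 14 mm wide, on the level steel bar (12 mm thick, axis 140 mm above the bench, posts 430 mm apart) of the fixed drip stand; the stand's place, its turn (up to 9 degrees) and the place of the tape along the bar differ from start to start. Origin: middle of the band, on the bar's axis. Its y axis runs along the bar to the robot's left, x is level, square to the bar, away from the robot, z up.
- clamp_grip (a point): Middle of the upright grey grip plate of the dropper clamp that slides on the bar: 16 mm thick across the bar, 24 mm long along the bar, it reaches from 14 to 50 mm above the bar's axis; this point lies 32 mm above the bar's axis, straight over it, in the middle of the clamp. The plate can be pinched from above on its two end faces (24 mm, along the bar) or flat faces (16 mm). The clamp's body round the bar is 30 x 24 x 30 mm. Starts to the right of the mark.
- clamp (a joint): Slide of the dropper clamp along the bar, in m; grows to the robot's left (along the bar's y axis), 0 at the middle of the bar, range -0.19 to 0.19. It moves with about 1.5 N of friction and stays where it is left.
- dropper_tip (a point): Lower end of the little glass dropper that the clamp carries on a thin arm, 80 mm in front of the bar (towards the robot), tip 110 mm above the bench; its black rubber bulb reaches up to 179 mm above the bench. It moves with the clamp.

How it is judged:
By the outcome, as a careful person would: the job done as asked, in the order asked, and still so for the second after the job is handed in, with the robot touching nothing.
It also fails if it takes over 136 s, if anything falls off the work surface, if the arm or the gripper's body presses on something with over 40 N, if the wrist force passes 120 N, or if a joint passes its speed limit or range.

## Working session

There is one attempt and no reset: what is moved stays moved. The work goes in short steps, each a Python script; the robot and the scene stay as the last script left them, time stands still between calls to the robot, and variables do not carry over. Pictures are saved under pics/ and viewed, and the job is handed in when it is done.

```bash
ls; mkdir -p pics; python3 - <<'E'
from rig import env
import cv2,numpy as np
s=env.observe();print(s['time_s'],s['position'],s['tool_rot'],env.tcp_to_grasp)
for n in ("scene","top"):
    c=env.capture(n);cv2.imwrite(f"pics/{n}0.png",cv2.cvtColor(c["image"],cv2.COLOR_RGB2BGR))
    np.savez(f"{n}0.npz",**c)
    print(n,c["fx"],c["fy"],c["cx"],c["cy"],(-c["R"].T@c["t"]).round(),c["R"].round(2).tolist())
E
```

```text
pics
0.0 [275.49800274 560.60726079 230.69522494] [-0.3739914   0.60062099  0.37359774  0.5998413 ] -18.700000000000003
scene 456.1392328329158 456.1392328329158 251.13063671454486 187.81422428452277 [993. 409. 932.] [[-0.67, 0.74, 0.01], [0.59, 0.54, -0.6], [-0.44, -0.4, -0.8]]
top 495.48443749647396 495.48443749647396 251.63610109587944 183.74734194201832 [ 372.   21. 1333.] [[0.01, -1.0, 0.0], [-0.99, -0.01, -0.13], [0.13, -0.0, -0.99]]
```

View pics/scene0.png

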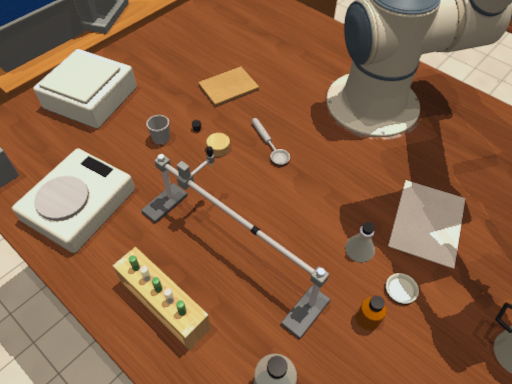

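View pics/top0.png

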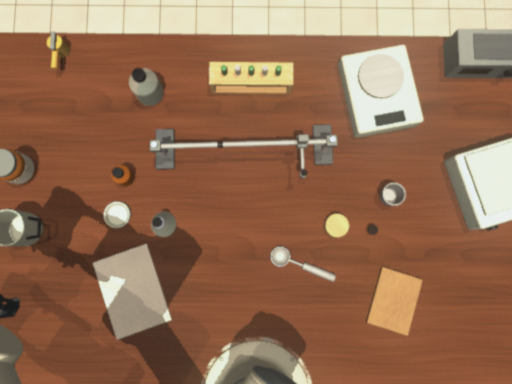

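The top view shows the bar from (155,146) to (332,140) and the tape at (220,144). The clamp is at (303,141), the cup at (393,194), the wood disc at (337,225), the flask at (163,223) and the bottle at (121,175). Next I'll turn these into positions.

```bash
cat > h.py <<'E'
import numpy as np,cv2
def cloud(c):
    d=c["depth"];v,u=np.mgrid[:d.shape[0],:d.shape[1]]
    P=np.stack([(u-c["cx"])/c["fx"]*d,(v-c["cy"])/c["fy"]*d,d],-1)
    W=(P-c["t"])@c["R"]; W[d<=0]=np.nan
    return W
def ray(c,u,v,z):
    o=-c["R"].T@c["t"];r=c["R"].T@np.array([(u-c["cx"])/c["fx"],(v-c["cy"])/c["fy"],1.])
    return o+r*(z-o[2])/r[2]
def proj(c,X):
    p=c["R"]@np.asarray(X,float)+c["t"];return c["fx"]*p[0]/p[2]+c["cx"],c["fy"]*p[1]/p[2]+c["cy"]
E
python3 - <<'E'
import numpy as np,cv2
from h import *
for n in("top","scene"):
    c=np.load(n+"0.npz");W=cloud(c)
    L={"top":dict(block=(337,225),cup=(393,194),flask=(163,223),bottle=(121,175),mark=(220,144),clamp=(303,141),bulb=(304,172),dish=(117,215)),
     "scene":dict(block=(218,144),cup=(159,130),flask=(362,240),bottle=(374,310),mark=(255,230),clamp=(184,172))}[n]
    for k,(u,v) in L.items():
        w=W[v-14:v+15,u-14:u+15].reshape(-1,3); w=w[w[:,2]>8]
        print(n,k,W[v,u].round(),'zmax',np.nanmax(w[:,2]).round(1), 'c',((w.max(0)+w.min(0))/2).round(),(w.max(0)-w.min(0)).round())
c=np.load("top0.npz");im=cv2.cvtColor(c["image"],cv2.COLOR_RGB2BGR)
cv2.imwrite("pics/ta.png",cv2.resize(im[115:245,90:230],None,fx=5,fy=4.5,interpolation=3))
cv2.imwrite("pics/tb.png",cv2.resize(im[120:250,270:420],None,fx=5,fy=4.5,interpolation=3))
E
```

```text
top block [ 435. -208.   32.] zmax 35.7 c [ 437. -207.   22.] [61. 61. 27.]
top cup [ 521. -365.    6.] zmax 64.3 c [ 517. -352.   36.] [57. 60. 56.]
top flask [435. 240.  78.] zmax 106.3 c [437. 252.  57.] [66. 64. 98.]
top bottle [556. 349.  86.] zmax 97.0 c [562. 359.  53.] [47. 50. 89.]
top mark [625.  95. 147.] zmax 151.0 c [626.  95. 143.] [16. 69. 16.]
top clamp [ 625. -104.  185.] zmax 194.6 c [ 651. -117.  101.] [104.  88. 186.]
top bulb [ 553. -106.  175.] zmax 181.5 c [ 581. -130.   95.] [ 72.  65. 172.]
top dish [459. 376.   6.] zmax 20.6 c [460. 376.  14.] [67. 67. 13.]
scene block [ 445. -200.   30.] zmax 179.1 c [ 485. -169.   94.] [155. 141. 171.]
scene cup [ 532. -329.   58.] zmax 64.4 c [ 517. -352.   36.] [59. 63. 56.]
scene flask [450. 253.  59.] zmax 103.0 c [443. 251.  56.] [53. 65. 94.]
scene bottle [576. 362.  76.] zmax 94.7 c [567. 359.  52.] [45. 49. 84.]
scene mark [630.  96. 145.] zmax 150.0 c [627.  93. 142.] [16. 82. 17.]
scene clamp [642. -94. 181.] zmax 192.4 c [ 622. -134.  102.] [ 56. 133. 181.]
```

View pics/ta.png

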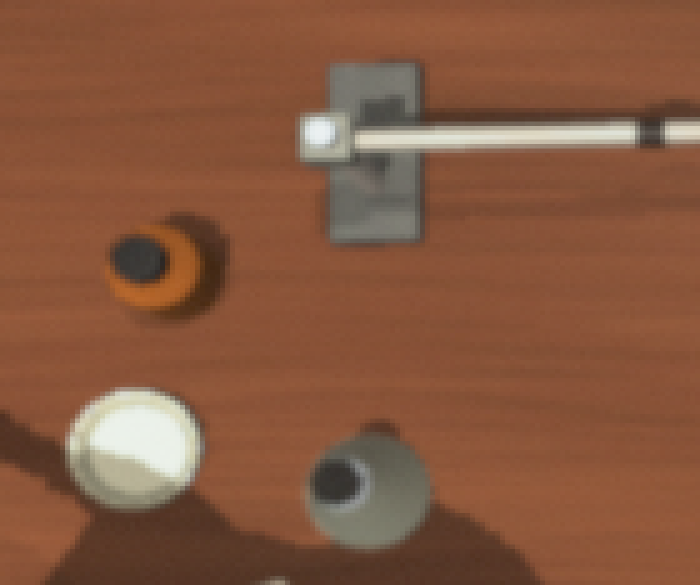

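View pics/tb.png

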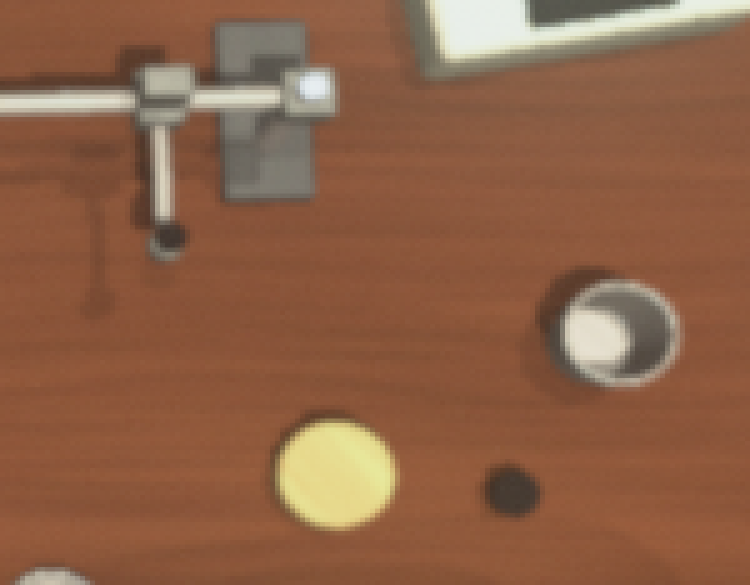

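```bash
cat > m.py <<'E'
import numpy as np,cv2
from h import *
def fitc(p,fixr=None):
    from scipy.optimize import least_squares
    x0=[*((p.max(0)+p.min(0))/2),fixr or 30]
    if fixr: f=lambda q:np.hypot(p[:,0]-q[0],p[:,1]-q[1])-fixr; x0=x0[:2]
    else: f=lambda q:np.hypot(p[:,0]-q[0],p[:,1]-q[1])-q[2]
    return least_squares(f,x0,loss="soft_l1").x
E
python3 - <<'E'
from m import *
cams={n:dict(np.load(n+"0.npz")) for n in("top","scene")}
c=cams["top"]
for n,c in cams.items():
    W=cloud(c)
    z=W[...,2];
    # bar: near known line, z 125..160
    q=(z>130)&(z<155)&(abs(W[...,0]-627)<30)&(abs(W[...,1]-25)<195)
    v,u=np.nonzero(q)
    # per-column silhouettes -> ray to z=140 for every pixel, then PCA
    P=np.array([ray(c,a,b,140.) for a,b in zip(u,v)])[:,:2]
    k=np.ones(len(P),bool)
    for _ in range(8):
        A=np.polyfit(P[k,1],P[k,0],1);r=P[:,0]-np.polyval(A,P[:,1]);k=abs(r)<8
    print(n,"bar x=%.4f y+%.2f"%tuple(A),"deg",np.degrees(np.arctan(A[0])),k.sum(),"res",r[k].std(), "y range",P[k,1].min(),P[k,1].max(),"z",np.median(z[q]))
    # brightness along bar
    im=c["image"].astype(int).sum(2)
    ys=np.arange(60,130,1.);b=[]
    for y in ys:
        a,bb=proj(c,[np.polyval(A,y),y,143]);
        b.append(cv2.getRectSubPix(im.astype(np.float32),(1,1),(a,bb))[0,0])
    b=np.array(b);t=(b.max()+b.min())/2; d=ys[b<t];print("  mark y",d.min(),d.max(),(d.min()+d.max())/2)
    # clamp & table
    print("  table z", np.nanmedian(z[(abs(W[...,0]-400)<40)&(abs(W[...,1]-0)<50)]))
    for k,(x,y,r,zt) in dict(block=(437,-207,45,30),cup=(517,-352,45,60),flask=(440,252,45,100),bottle=(564,359,38,90)).items():
        w=W[np.isfinite(z)&(np.hypot(W[...,0]-x,W[...,1]-y)<r)&(z>8)]
        top=w[w[:,2]>zt-8]
        print("  ",k,"topmed z",np.median(top[:,2]).round(1),"top bbox c",((top.max(0)+top.min(0))/2).round(1)[:2],"mean",top.mean(0).round(1)[:2],"size",(top.max(0)-top.min(0)).round(1)[:2],len(top))
    w=W[np.isfinite(z)&(abs(W[...,1]+104)<25)&(z>165)&(abs(W[...,0]-625)<25)]
    print("  clamp top c",((w.max(0)+w.min(0))/2).round(1),(w.max(0)-w.min(0)).round(1),w.mean(0).round(1))
    w=W[np.isfinite(z)&(abs(W[...,1]+104)<25)&(z>165)&(abs(W[...,0]-545)<25)]
    print("  bulb top c",w.mean(0).round(1))
# images: colour masks for block
for n,c in cams.items():
    hsv=cv2.cvtColor(c["image"],cv2.COLOR_RGB2HSV)
    a,b=map(int,proj(c,[437,-207,30]))
    m=np.zeros(hsv.shape[:2],np.uint8);m[b-20:b+21,a-20:a+21]=1
    q=(hsv[...,0]>18)&(hsv[...,0]<34)&(hsv[...,2]>150)&(hsv[...,1]>60)&(m>0)
    v,u=np.nonzero(q);P=np.array([ray(c,i,j,30.) for i,j in zip(u,v)])
    print(n,"block colour",((P.max(0)+P.min(0))/2).round(1),(P.max(0)-P.min(0)).round(1),P.mean(0).round(1))
E
```

```text
top bar x=-0.0355 y+629.97 deg -2.0314638180783615 756 res 3.7242759762537756 y range -169.99402715061913 220.33796559594163 z 144.47073484709696
  mark y 90.0 102.0 96.0
  table z -0.49286839644645564
   block topmed z 29.4 top bbox c [ 436.6 -207.2] mean [ 435.6 -207. ] size [60.7 61.2] 441
   cup topmed z 58.9 top bbox c [ 517.2 -351.5] mean [ 516.8 -353.1] size [57.4 59.7] 107
   flask topmed z 99.8 top bbox c [437.7 252.7] mean [437.5 252.5] size [22.9 23.5] 88
   bottle topmed z 89.2 top bbox c [562.9 358.8] mean [562.9 358.4] size [26.2 27. ] 100
  clamp top c [ 633.3 -103.6  180.8] [17.1 24.7 27.6] [ 632.1 -103.2  186.5]
  bulb top c [ 552.5 -105.8  174.7]
scene bar x=-0.0379 y+630.22 deg -2.171409046684233 1000 res 3.9815837529735094 y range -180.83252125360377 219.0369591019473 z 144.79175321946252
  mark y 87.0 99.0 93.0
  table z -0.006509272672631853
   block topmed z 29.9 top bbox c [ 437.  -208.2] mean [ 437.6 -205.8] size [57.8 62.9] 329
   cup topmed z 57.7 top bbox c [ 517.  -352.1] mean [ 516.4 -353.4] size [58.9 60.9] 138
   flask topmed z 99.4 top bbox c [438.1 251.5] mean [439.2 252. ] size [25.5 25.2] 115
   bottle topmed z 89.6 top bbox c [563.9 358.3] mean [565.5 358.4] size [29.4 27.1] 170
  clamp top c [ 634.9 -102.6  178.9] [17.5 25.  27.1] [ 636.9 -101.1  182.8]
  bulb top c [ 556.2 -105.   173.9]
top block colour [ 435.2 -206.8   30. ] [57.8 60.6  0. ] [ 435.1 -207.2   30. ]
scene block colour [ 438.1 -207.9   30. ] [59.1 61.8  0. ] [ 437.6 -207.8   30. ]
```

```bash
cat >> h.py <<'E'
from scipy.spatial.transform import Rotation as Ro
S=-0.0367
n=np.hypot(1,S); YB=np.array([S,1])/n; XB=np.array([1,-S])/n   # bar axes
MARK=np.array([630.1+S*94.5,94.5])
DROP=MARK-80*XB
def quat(jaw):
    z=np.array([jaw[0],jaw[1],0.]);z/=np.linalg.norm(z);x=np.array([0,0,-1.]);y=np.cross(z,x)
    return Ro.from_matrix(np.stack([x,y,z],1)).as_quat()
Q=quat(YB);Q2=quat(-YB)
E
python3 - <<'E'
from h import *
from rig import env
print(DROP,DROP+100*YB,DROP-100*XB)
for p in [(437,-207),(517,-352),(438.5,252),(564,358.5),(634,-103),MARK,DROP]:
    for z in (5,160,260):
        print(np.round(p),z,*[ (lambda j: None if j is None else np.round(j,2)[[0,3,4,5]])(env.solve_ik([*p,z],q)) for q in (Q,Q2)])
E
```

```text
[546.68567124  91.56597524] [543.01814029 191.49869869] [446.75294778  87.89844429]
[ 437 -207] 5 [-0.57 -0.    0.58 -2.17] [-0.57 -0.    0.58  0.97]
[ 437 -207] 160 [-0.57 -0.    0.98 -2.17] [-0.57 -0.    0.98  0.97]
[ 437 -207] 260 [-0.57 -0.    1.24 -2.17] [-0.57 -0.    1.24  0.97]
[ 517 -352] 5 [-0.69 -0.    0.84 -2.3 ] [-0.69 -0.    0.84  0.84]
[ 517 -352] 160 [-0.69 -0.    1.15 -2.3 ] [-0.69 -0.    1.15  0.84]
[ 517 -352] 260 [-0.69 -0.    1.37 -2.3 ] [-0.69 -0.    1.37  0.84]
[438. 252.] 5 [ 0.4  -0.    0.62 -1.2 ] [ 0.4  -0.    0.62  1.94]
[438. 252.] 160 [ 0.4 -0.   1.  -1.2] [ 0.4  -0.    1.    1.94]
[438. 252.] 260 [ 0.4  -0.    1.25 -1.2 ] [ 0.4  -0.    1.25  1.94]
[564. 358.] 5 [ 0.48 -0.    0.92 -1.13] [ 0.48 -0.    0.92  2.01]
[564. 358.] 160 [ 0.48 -0.    1.21 -1.13] [ 0.48 -0.    1.21  2.01]
[564. 358.] 260 [ 0.48 -0.    1.42 -1.13] [ 0.48 -0.    1.42  2.01]
[ 634 -103] 5 [-0.25 -0.    0.87 -1.86] [-0.25 -0.    0.87  1.28]
[ 634 -103] 160 [-0.25 -0.    1.17 -1.86] [-0.25 -0.    1.17  1.28]
[ 634 -103] 260 [-0.25 -0.    1.39 -1.86] [-0.25 -0.    1.39  1.28]
[627.  94.] 5 [ 0.06 -0.    0.85 -1.55] [ 0.06 -0.    0.85  1.59]
[627.  94.] 160 [ 0.06 -0.    1.16 -1.55] [ 0.06 -0.    1.16  1.59]
[627.  94.] 260 [ 0.06 -0.    1.38 -1.55] [ 0.06 -0.    1.38  1.59]
[547.  92.] 5 [ 0.06 -0.    0.71 -1.55] [ 0.06 -0.    0.71  1.59]
[547.  92.] 160 [ 0.06 -0.    1.06 -1.55] [ 0.06 -0.    1.06  1.59]
[547.  92.] 260 [ 0.06 -0.    1.29 -1.55] [ 0.06 -0.    1.29  1.59]
```

```bash
cat >> h.py <<'E'
def st(env,tag=""):
    s=env.observe();print(tag,"t%.1f"%s["time_s"],s["position"].round(1) if hasattr(s["position"],'round') else s["position"],"F",np.round(s["wrist_force"],1),"gap %.3f"%s["finger_gap"]);return s
def pick(env,p,z,f,pre=1.0,up=260):
    env.move_ptp([*p,up],Q2); env.command_gripper(pre) 
    env.line_to([*p,z+40],max_speed=220);env.line_to([*p,z],max_speed=80)
    st(env,"at"); env.command_gripper(0.0,f_grip=f); st(env,"grip")
    env.line_to([*p,z+15],max_speed=80); env.line_to([*p,up],max_speed=220); st(env,"up")
def place(env,p,z,rel,up=260):
    env.move_ptp([*p,up],Q2)
    env.line_to([*p,z+30],max_speed=200);env.line_to([*p,z],max_speed=50);env.hold(.2);s=st(env,"down")
    env.command_gripper(rel);st(env,"rel")
    env.line_to([*p,z+40],max_speed=80);env.line_to([*p,up],max_speed=220)
def snap(env,tag):
    o={}
    for n in("top","scene"):
        c=env.capture(n);np.savez(f"{n}_{tag}.npz",**c);o[n]=c
        cv2.imwrite(f"pics/{n}_{tag}.png",cv2.cvtColor(c["image"],cv2.COLOR_RGB2BGR))
    return o
E
python3 - <<'E'
from h import *
from rig import env
pick(env,(436.8,-207.3),1.0,40)
o=snap(env,"b1")
E
```

```text
at t4.9 [ 436.9 -207.4    1.2] F [-0.9 -0.5  0.3] gap 0.997
grip t5.2 [ 437.1 -207.5    1.7] F [-1.   0.5  9.3] gap 0.710
up t6.8 [ 436.3 -207.   259. ] F [-0.6 -0.6 -1.2] gap 0.707
```

View pics/scene_b1.png

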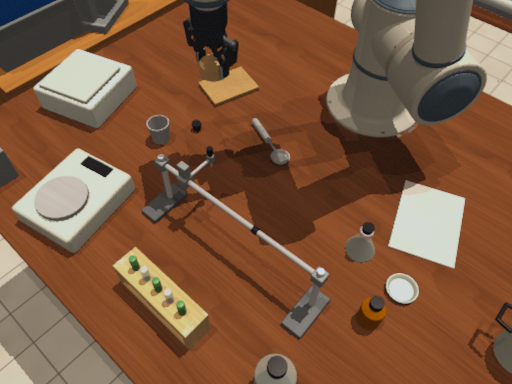

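The block is in the gripper at about (210,65) and its old spot is empty. Placing it now.

```bash
cat > meas.py <<'E'
from m import *
def top(o,p,r,zlo,zhi):
    out=[]
    for n,c in o.items():
        W=cloud(c);z=W[...,2]
        w=W[np.isfinite(z)&(np.hypot(W[...,0]-p[0],W[...,1]-p[1])<r)&(z>zlo)&(z<zhi)]
        if len(w)<10: print(n,"few",len(w));continue
        b=(np.percentile(w,99,0)+np.percentile(w,1,0))/2
        print(n,"bbox",((w.max(0)+w.min(0))/2).round(1)[:2],"mean",w.mean(0).round(1),"size",(w.max(0)-w.min(0)).round(1)[:2],len(w))
E
python3 - <<'E'
from h import *
from meas import top
from rig import env
place(env,DROP,2.0,0.95)
env.move_ptp([480,-250,260],Q2)
o=snap(env,"b2");top(o,DROP,45,22,38)
E
```

```text
down t10.4 [546.7  91.5   1.8] F [-0.2  0.7 -1.1] gap 0.711
rel t10.7 [546.7  91.6   2. ] F [-0.1  0.7  0.1] gap 0.952
top bbox [544.7  92.8] mean [545.   92.7  29.5] size [59.  58.9] 423
scene bbox [542.7  92.1] mean [543.7  92.8  30. ] size [53.2 61.8] 439
```

View pics/top_b2.png

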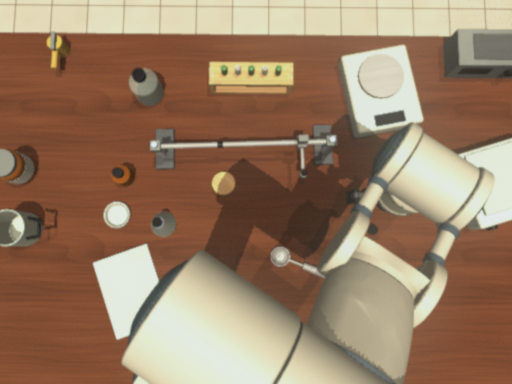

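The block stands at about (545,92.5) with its top at 30. That is 80–82 mm from the bar and within 1–2 mm of the mark line. Next is the cup.

```bash
python3 - <<'E'
from h import *
from meas import top
from rig import env
pick(env,(517.1,-351.8),20.0,40)
o=snap(env,"c1")
E
```

```text
at t16.4 [ 517.1 -351.8   19.8] F [ 0.1  0.3 -0.2] gap 0.998
grip t16.7 [ 517.5 -352.1   20.8] F [-0.5  1.5  6.1] gap 0.685
up t18.2 [ 516.6 -351.4  258.7] F [ 0.1  0.4 -2.2] gap 0.683
```

View pics/scene_c1.png

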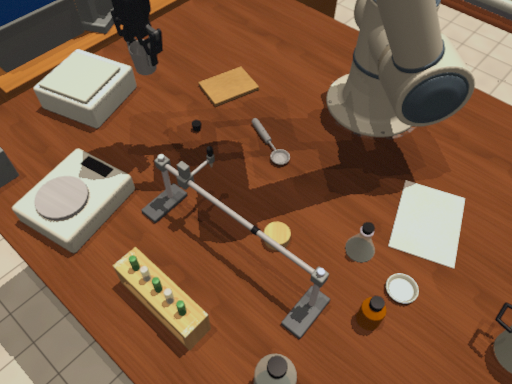

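The cup hangs upright in the gripper at (143,55). I'll recheck the block and then place the cup.

```bash
python3 - <<'E'
from h import *
from meas import top
from rig import env
o={n:dict(np.load(f"{n}_c1.npz")) for n in("top","scene")}
top(o,(545,92),45,22,38)
P=(545.7,92.0)
place(env,P,50.8,0.95)
env.move_ptp([420,252,260],Q2)
o=snap(env,"c2");top(o,P,45,80,100)
E
```

```text
top bbox [544.8  92.8] mean [545.1  92.8  29.5] size [59.4 58.9] 423
scene bbox [541.7  91.9] mean [543.6  92.8  29.8] size [52.3 61.7] 442
down t22.0 [545.7  92.   50.9] F [-2.5  0.3  9.8] gap 0.683
rel t22.3 [545.7  92.   50.6] F [-0.4 -0.2 -0.4] gap 0.949
top bbox [544.3  92. ] mean [548.   92.3  87.7] size [57.1 56.1] 103
scene bbox [544.7  91.9] mean [543.8  90.9  87.1] size [59. 59.] 208
```

View pics/top_c2.png

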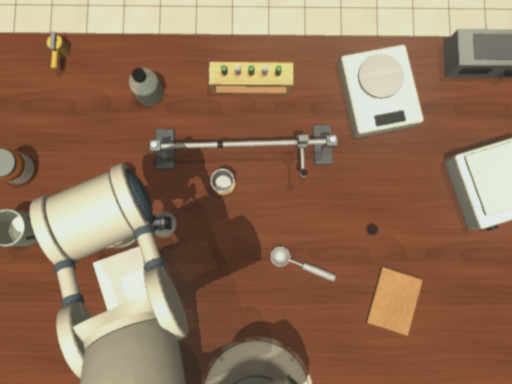

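View pics/scene_c2.png

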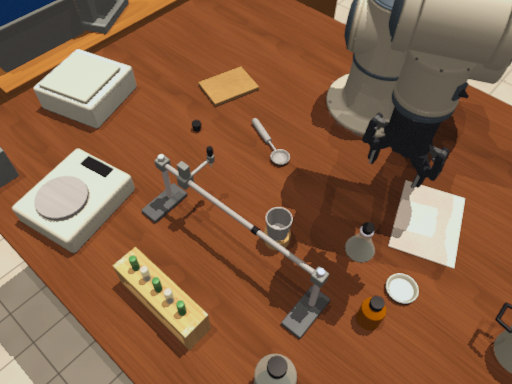

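The cup stands on the block, rim centre at about (544.5,92). Next is the flask.

```bash
python3 - <<'E'
from h import *
from meas import top
from rig import env
C=np.array([545.0,92.0])
pick(env,(438.2,252.2),51.5,30)
T=C+100*YB;print(T)
place(env,T,52.2,0.7)
env.move_ptp([460,330,270],Q2)
o=snap(env,"f2");top(o,T,25,92,110);top(o,C,40,80,100)
E
```

```text
at t26.9 [438.4 252.3  51.8] F [ 0.8 -0.3 -0.7] gap 0.999
grip t27.4 [438.3 252.1  51.8] F [-1.  -1.3  5.2] gap 0.324
up t28.8 [437.6 252.  258.8] F [-1.   0.7 -1.6] gap 0.324
[541.33246905 191.93272345]
down t31.4 [541.3 191.9  52. ] F [ 0.3 -1.  -1.1] gap 0.321
rel t31.8 [541.4 191.9  52.2] F [0.2 0.8 0.2] gap 0.702
top bbox [540.7 193.3] mean [540.4 193.2  99.2] size [23.7 23.1] 85
scene bbox [540.4 192.4] mean [541.6 192.7  99.3] size [26.3 25.1] 122
top bbox [544.2  92.1] mean [547.7  93.3  88.4] size [57.1 56.2] 104
scene bbox [544.6  91.3] mean [543.2  90.7  87.1] size [59.7 59.3] 205
```

View pics/scene_f2.png

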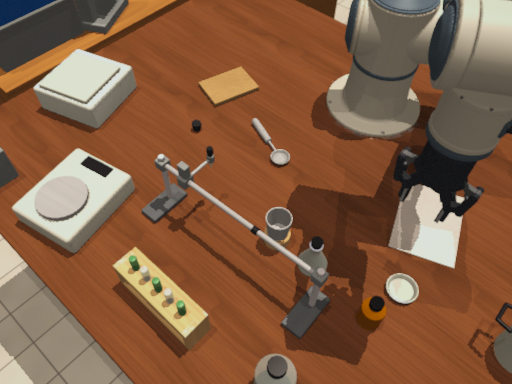

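View pics/top_f2.png

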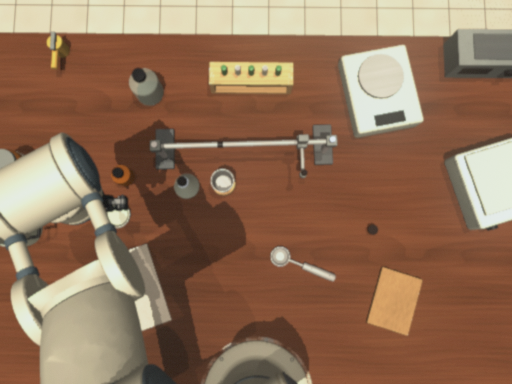

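The flask stands upright, about 100.9 mm left of the cup along the bar. Next is the bottle.

```bash
python3 - <<'E'
from h import *
from meas import top
from rig import env
C=np.array([545.0,92.0])
pick(env,(563.6,358.5),25,40)
T=C-100*XB;print(T)
place(env,T,25.8,0.85)
env.move_ptp([480,-200,260],Q2)
o=snap(env,"o2");top(o,T,22,82,100);top(o,C,40,80,100);top(o,(541,192),25,92,110)
for n,c in o.items():
    W=cloud(c);z=W[...,2]
    w=W[np.isfinite(z)&(abs(W[...,1]+103)<25)&(z>165)&(abs(W[...,0]-634)<20)];w2=w[w[:,2]>184]
    print(n,((w.max(0)+w.min(0))/2).round(1),((w2.max(0)+w2.min(0))/2).round(1),w2.mean(0).round(1),len(w),len(w2))
E
```

```text
at t36.7 [563.6 358.5  24.8] F [-0.2 -0.3  0.5] gap 0.999
grip t37.1 [563.9 358.6  25.7] F [-0.8 -1.9  5.6] gap 0.572
up t38.6 [563.  358.2 258.6] F [ 0.1  0.7 -1.1] gap 0.572
[445.06727655  88.33246905]
down t41.9 [445.   88.3  25.6] F [-0.1  0.2 -0.5] gap 0.571
rel t42.2 [445.1  88.3  25.9] F [-0.7  0.6 -0.7] gap 0.844
top bbox [444.4  90.7] mean [444.4  89.9  89.5] size [27.6 25.3] 94
scene bbox [446.3  89.2] mean [447.   89.4  89. ] size [26.5 27.2] 118
top bbox [544.1  92.1] mean [548.   93.6  88.3] size [57.2 56.1] 106
scene bbox [545.7  91.7] mean [543.9  90.6  86.8] size [60.  59.3] 209
top bbox [540.8 193.1] mean [540.2 193.2 100. ] size [23.7 23.6] 84
scene bbox [541.2 192.4] mean [541.7 192.8  99.5] size [26.5 24.8] 123
top [ 633.4 -103.4  181.3] [ 633.4 -103.4  190.3] [ 633.5 -103.5  189.1] 94 74
scene [ 634.8 -103.   178.8] [ 635.  -103.6  188.3] [ 635.7 -102.7  189. ] 150 87
```

View pics/scene_o2.png

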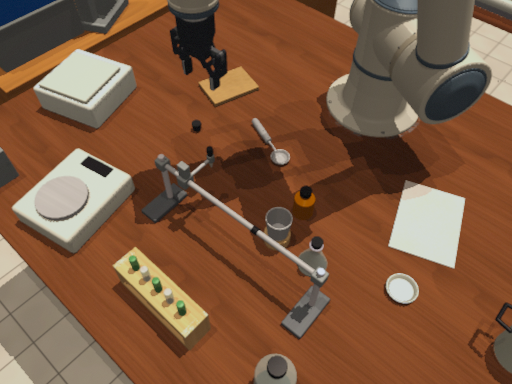

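```bash
python3 - <<'E'
from h import *
from rig import env
env.move_ptp([*(MARK-70*XB-100*YB),300],Q2)
c=env.capture("wrist");np.savez("w1.npz",**c);cv2.imwrite("pics/w1.png",cv2.cvtColor(c["image"],cv2.COLOR_RGB2BGR))
print(c["fx"],c["cx"],c["cy"],(-c["R"].T@c["t"]).round(1),c["R"].round(3).tolist())
o=dict(s=1)
for n in("top","scene"):
    c=np.load(n+"_o2.npz");im=c["image"].astype(np.float32).sum(2)
    for zz in (140,143,146):
        S_=-.0367;ys=np.arange(70,120,.5)
        b=np.array([np.mean([cv2.getRectSubPix(im,(1,1),proj(c,[630.1+S_*y+dx,y,zz]))[0,0] for dx in(-3,0,3)]) for y in ys])
        w=np.clip(np.median(b)-b-60,0,None);print(n,zz,(w*ys).sum()/w.sum(),(w>0).sum()/2)
E
```

```text
297.3186396354542 258.84742895250287 189.35929939769997 [638.2  -5.2 441.2] [[0.038, -0.999, -0.0], [-0.951, -0.036, 0.308], [-0.308, -0.011, -0.951]]
top 140 96.05476765182894 16.5
top 143 95.88145002380446 16.5
top 146 95.71568211738561 16.5
scene 140 92.12050573396908 17.0
scene 143 93.1960412051629 16.5
scene 146 94.35885559174854 16.5
```

View pics/w1.png

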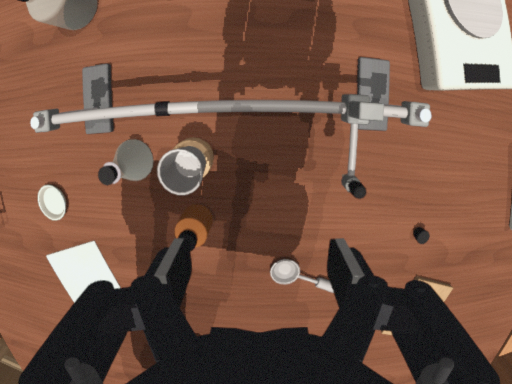

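```bash
cat >> h.py <<'E'
def wray(c,u,v,z):
    a=np.array([u-c["cx"],v-c["cy"]]);r=np.hypot(*a);th=r/c["fx"]
    d=c["R"].T@np.array([*(a/r*np.sin(th)),np.cos(th)]);o=-c["R"].T@c["t"];return o+d*(z-o[2])/d[2]
E
python3 - <<'E'
from h import *
c=np.load("w1.npz");im=cv2.cvtColor(c["image"],cv2.COLOR_RGB2BGR)
cv2.imwrite("pics/w1a.png",np.hstack([cv2.resize(im[90:125,140:190],None,fx=8,fy=8,interpolation=2),cv2.resize(im[90:125,340:390],None,fx=8,fy=8,interpolation=2)]))
g=im.astype(int).sum(2)
for r in(107,109,111):print(g[r,148:180])
E
```

```text
[594 599 600 599 606 593 360 159 129 152 147 150 156 149 156 160 163 161
 161 325 621 642 645 646 645 648 649 652 651 658 662 660]
[651 651 652 654 653 643 466 236 183 199 203 199 197 197 197 208 208 200
 230 415 649 673 675 674 675 676 676 673 673 670 673 676]
[654 652 650 647 644 622 476 241 170 174 181 180 164 153 167 161 150 161
 188 335 545 575 540 594 612 613 613 609 605 610 601 605]
```

View pics/w1a.png

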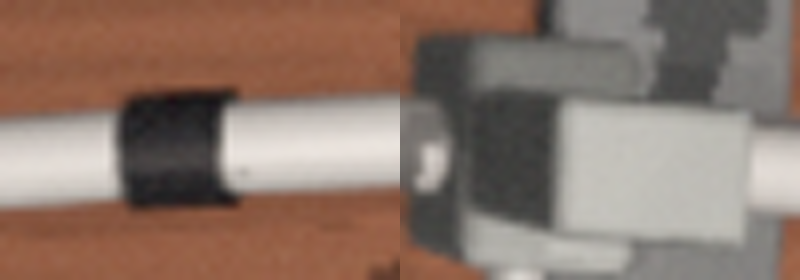

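```bash
python3 - <<'E'
from h import *
c=np.load("w1.npz")
for p in((154.3,109),(167.1,109),(160.7,109)):print(wray(c,*p,146).round(1))
print(wray(c,371.5,111.3,190).round(1),wray(c,359.4,111,190).round(1),wray(c,383.5,111.6,190).round(1))
E
```

```text
[625.  101.4 146. ]
[624.7  87.4 146. ]
[624.9  94.3 146. ]
[ 632.7 -104.1  190. ] [631.8 -92.7 190. ] [ 633.7 -115.8  190. ]
```

```bash
python3 - <<'E'
from h import *
from meas import top
from rig import env
bx=lambda y:630.1+S*y
y0=-103.6
env.move_ptp([bx(y0),y0,270],Q2);env.command_gripper(0.6)
env.line_to([bx(y0),y0,200],max_speed=150);env.line_to([bx(y0),y0,164],max_speed=50);st(env,"at")
env.command_gripper(0.0,f_grip=25);env.hold(.2);st(env,"grip")
env.line_to([bx(0),0,164],max_speed=60);st(env,"mid")
env.line_to([bx(94.5),94.5,164],max_speed=50);env.hold(.3);st(env,"end")
o=snap(env,"s1")
E
```

```text
at t48.5 [ 634.1 -103.6  164.2] F [ 0.3  0.4 -0.6] gap 0.595
grip t49.0 [ 634.1 -103.7  164.4] F [-1.3 -0.7  5.9] gap 0.278
mid t50.9 [6.302e+02 1.000e-01 1.644e+02] F [-0.8  0.5  7. ] gap 0.276
end t53.2 [626.7  94.6 164.4] F [-1.9  0.6  4.8] gap 0.279
```

View pics/scene_s1.png

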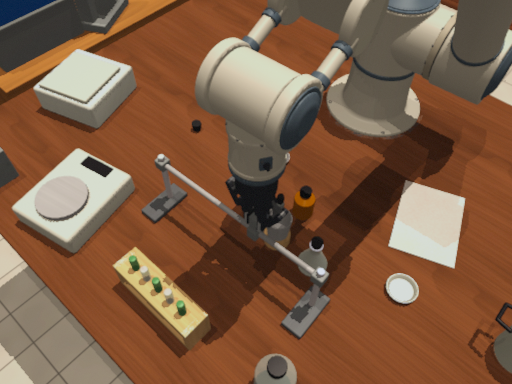

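The clamp moved with the gripper and everything else is still standing. I'll let go, back off and check.

```bash
python3 - <<'E'
from h import *
from meas import top
from rig import env
env.command_gripper(0.55);st(env,"rel")
p=[630.1+S*94.5,94.5]
env.line_to([*p,210],max_speed=60);env.line_to([*p,300],max_speed=150)
env.move_ptp([450,-200,320],Q2)
o=snap(env,"e")
for n,c in o.items():
    print(n,"bulb/plate");
    W=cloud(c);z=W[...,2]
    for x in (626.5,546.5):
        w=W[np.isfinite(z)&(abs(W[...,1]-94)<25)&(z>(180 if x>600 else 160))&(abs(W[...,0]-x)<20)]
        print(((w.max(0)+w.min(0))/2).round(1),w.mean(0).round(1),len(w))
top(o,(445,89),22,82,100);top(o,(545,92),40,80,96);top(o,(541,192),25,92,110)
env.move_ptp([*(MARK-70*XB-180*YB),300],Q2)
c=env.capture("wrist");np.savez("w2.npz",**c);cv2.imwrite("pics/w2.png",cv2.cvtColor(c["image"],cv2.COLOR_RGB2BGR))
E
```

```text
rel t53.7 [626.6  94.5 163.9] F [ 0.   0.8 -0.7] gap 0.548
top bulb/plate
[625.4  95.9 188.1] [625.3  95.7 189.1] 69
[545.2  92.5 172.2] [545.2  92.6 174.8] 35
scene bulb/plate
[627.1  95.3 186.6] [628.6  96.1 188.4] 113
[547.9  92.4 170.8] [549.3  93.6 172.6] 62
top bbox [445.3  90.6] mean [444.6  89.9  89.9] size [25.2 25.2] 94
scene bbox [445.6  88.6] mean [446.7  89.3  89.2] size [28.4 26.9] 113
top bbox [544.2  92.1] mean [546.   92.6  88.5] size [56.5 56.2] 94
scene bbox [544.9  91.7] mean [545.6  96.   87.1] size [59.4 59.2] 163
top bbox [540.8 193.1] mean [540.5 193.3  98.9] size [23.7 23. ] 85
scene bbox [540.9 192.3] mean [541.8 192.7  99.6] size [26.  25.5] 123
```

View pics/scene_e.png

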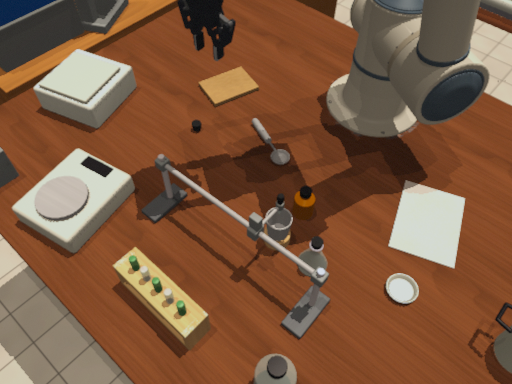

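View pics/w2.png

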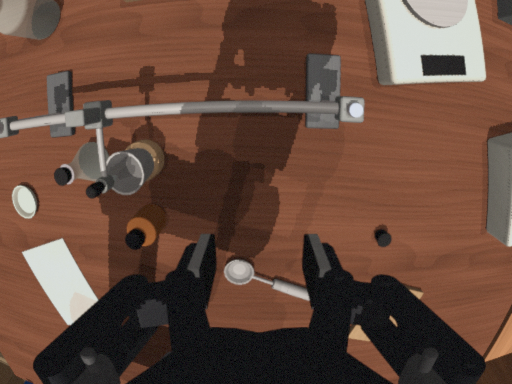

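```bash
python3 - <<'E'
from h import *
from rig import env
env.hold(.5);st(env);print(env.hand_in())
E
```

```text
t58.0 [563.2 -88.2 300.1] F [ 0.3 -0.3 -0.5] gap 0.552
the job is handed in; nothing more can be done
None
```

The drip-test station is set up and handed in at about 58 s. I placed the parts in the order asked: block, cup, flask, bottle, then the clamp, which I slid to the tape mark and released.

Last checks from the two fixed cameras:

| Item | Measured | Wanted |
|---|---|---|
| Block, distance in front of the bar | about 82 mm (top view 81.6, scene view 83) | 80 mm |
| Block, offset from the mark line | −0.3 mm (top), +2.5 mm (scene) | 0 |
| Cup on block | centred within 1–3 mm, rim about 88 mm high | centred, 90 mm high |
| Flask, left of the cup | about 101 mm | 100 mm |
| Bottle, in front of the cup | about 99.5 mm | 100 mm |
| Clamp, offset from the mark | 0 mm (top), about 2.5 mm (scene) | 0 |

- **Disagreements:** the two cameras differed by about 3 mm on the tape's position along the bar. The wrist camera put it at 94.3 mm in y, against 96 and 93 from the others, so I aimed the clamp at 94.5 mm. The cameras also differed by 1–2 mm on the block.
- **Final state:** the dropper hangs over the cup. The cup, flask and bottle all looked upright in the last pictures, with their tops at the expected heights, and the arm was clear of everything.
- **Forces:** the wrist forces I read stayed under about 10 N. I read them at rest points, not continuously.

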